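# Pin the pull handle to the reader's sample slide and hold the slide out at the mark

### The job

The reader's blue pull handle has come uncoupled from its spring-return sample slide: take the yellow-headed pin from its grey block and push it down through the fork and the handle's lug until its collar sits fully home on the fork. Then, by the blue handle alone, pull the slide out until its black pointer stands over the red band, and finish while still gripping the handle and holding the slide there against its spring, as a colleague will load it. Leave the other things on the bench where they are.

Things in the scene. Friction and masses are not known exactly. Their poses are not given: they have to be found in the camera images.
- reader: bench-top optical reader, fixed to the bench: a white housing (200 x 240 mm, 150 mm tall) with a guide track in front of it. Origin on the bench (z = 0) straight below the home position of the fork hole; x points along the track TOWARDS the housing (front face of the housing at x = 110 mm, track to x = -200 mm, 70 mm wide), z up. Pulling out means moving along this -x. A grey scale ledge, 50 mm tall, runs beside the track at y = -49 to -75 mm.
- sample_slide: sample slide that runs in and out of the housing (same origin and axes as the reader while home). At its outer end a steel fork: two 40 x 36 mm plates, 8 mm thick, undersides 32 and 56 mm above the bench, each with an upright 13 mm hole. It slides 0 to 85 mm along the reader's -x; a spring pulls it back into the housing (3 N at home, 10.5 N at 50 mm). Nothing but the pin joins it to the pull handle.
- fork_hole (a point): centre of the fork's hole at the top face of the upper plate, 64 mm above the bench; moves with the sample slide; z up
- pointer (a point): tip end of the black pointer (4 mm wide) that sticks out sideways from the fork over the scale ledge; moves with the sample slide; 56 mm above the bench
- red_band: red band, 12 mm long along the track and 28 mm across, lying on the scale ledge 35 to 60 mm out from the pointer's home position; origin at the centre of its underside, 50 mm above the bench; x along the reader's x. The pointer passes freely above it. Fixed.
- pull_handle: blue pull handle on a carriage that slides 0 to 85 mm on the reader's track along the reader's -x (about 1 N of friction, no spring); it starts home. Its lug, 10 mm thick with a 13 mm hole, lies between the two plates of the fork, holes in line. Same origin and axes as the reader while home. Carriage 64 mm long, 54 mm wide, its top 53 mm above the bench.
- handle_grip (a point): grip point of the pull handle: middle of its upright blue blade, 14 mm thick along the reader's x and 44 mm wide along the reader's y, standing from 53 to 104 mm above the bench; this point is 90 mm above the bench and 110 mm from the lug hole, on the side away from the housing
- pin: headed pin, 81 mm long, 60 g, standing upright; origin at the centre of its foot, z up to the head. Steel shank 10 mm thick and 45 mm long with a tapered tip (5 mm wide at the foot, full after 7 mm), then a steel collar 22 mm wide from 45 to 49 mm, then a yellow grip knob 14 mm thick from 49 to 81 mm.
- pin_collar (a point): centre of the underside of the pin's collar, 45 mm up from the foot, the face that seats on the fork
- pin_block: grey parking block for the pin, 56 x 56 mm, 50 mm tall, fixed; origin at the centre of its underside. The pin starts standing in its 12 mm hole with the collar on the block's top.
- jar: amber screw-top jar, 66 mm wide, 85 mm tall; leave it alone. Origin at the centre of its underside
- beaker: clear glass beaker, 66 mm wide, 75 mm tall; leave it alone. Origin at the centre of its underside
- dishes: stack of three clear dishes, 90 mm wide, 45 mm tall; leave it alone. Origin at the centre of its underside
- marker: blue marker pen, about 140 x 14 mm, 12 mm tall, lying along its x axis; leave it alone. Origin at the centre of its underside
- carton: small cardboard carton, 70 x 90 mm, 45 mm tall; leave it alone. Origin at the centre of its underside
- tube_rack: blue rack full of capped tubes, 90 x 200 mm, 80 mm tall; leave it alone. Origin at the centre of its underside
Not all that is in view belongs to the job. Of the things that look like the pin, take the one that is nearest to the robot's base at the start.

How it is judged (in metres and radians):
On the way, in this order (a step that is already met when the one before it is completed fails the run):
1. the pin is fully home in the fork and lug, with the slide still in (z of pin_collar in the frame of fork_hole between -0.004 and 0.003 m and horizontal distance between pin_collar and fork_hole below 0.005 m and angle between the z axis of pin and the z axis of sample_slide, either way round below 0.15 rad and x of fork_hole in the frame of reader between -0.015 and 0.01 m), for 0.2 s.
2. the slide is pulled out until the pointer stands over the red band (x of pointer in the frame of red_band between -0.0065 and 0.0065 m), for 0.2 s.
At the end, for the whole second after the job is handed in: Fingers on the blue handle (over 2 N) hold the slide still through the pin (over 2 N on lug and on fork), touching neither slide nor pin; pointer within 6.5 mm of the red band's middle; pin collar within 3 mm of the fork's top, 5 mm of the hole's axis, 0.15 rad of upright (all of step 2 and z of pin_collar in the frame of fork_hole between -0.004 and 0.003 m and horizontal distance between pin_collar and fork_hole below 0.005 m and angle between the z axis of pin and the z axis of sample_slide, either way round below 0.15 rad and contact force between each of the fingers, pin and pull_handle above 2 N and contact force between pin and sample_slide above 2 N and contact force between each of the arm, the fingers and sample_slide below 0.5 N and contact force between the fingers and pin below 0.5 N and linear speed of sample_slide below 0.01 m/s); the arm keeps its last pose, push and grip.
It fails at once if a bystander is moved more than 40 mm (distance of any of jar, beaker, dishes, marker, carton, tube_rack from where it was at the start of the episode above 0.04 m).
It fails at once if a bystander is tipped over (angle between any of jar, beaker, dishes, marker, carton, tube_rack's own z axis and vertical above 0.6 rad).
It also fails if it takes over 54 s, if anything falls off the work surface, if the arm or the gripper's body presses on something with over 40 N, if the wrist force passes 120 N, or if a joint passes its speed limit or range.

### The arm

A 6-joint arm with a two-finger parallel gripper is mounted at the origin on the work surface. World frame = base frame: x ahead of the robot, y to its left, z up, the work surface at z = 0. Lengths are in mm, angles in rad, forces in N, time in s.
With the tool pointing down it reaches from about 350 to 875 mm from the base axis. Payload 4.2 kg.
Tool frame: the origin (TCP) lies at the very end of the fingers, on their centre line; the grasp point (between the pads) lies 19 mm behind it; z points along the fingers, y is the direction in which the jaws open and shut (so a half turn about z gives the same grasp; the last joint's range is limited). The gripper opens to 87 mm and grips with 3 to 60 N. Pads are 19 mm wide; open, the fingers measure 117 mm over their backs; the gripper's body (75 mm by 190 mm) begins 51 mm behind the grasp point.
Start: joints at [-0.954, 0.385, 0.008, 0, -1.194, -0.259], TCP at [218.898, -585.391, 222.55] pointing down, gripper open.
Joint ranges: [-3.14, 3.14], [-1.21, 2.06], [-1.07, 1.41], [-3.16, 2.05], [-2.99, -0.16], [-3.1, 3.1]. Speed limits (rad/s): [2.79, 2.79, 3.14, 3.14, 3.14, 3.14].

### API

Orientations are given as a unit quaternion [w, x, y, z].
In Python, from bench import * gives the robot as it stands.
- The arm moves only by the tool arm_command, never from a script. Its argument "series" is one flat list of numbers, 7 for each row, row after row: the turn, a rotation vector about the tool's x, y, z in rad, then the shift along the tool's x, y, z in mm, then the opening, from -1 (shut) to 1 (fully open). In form: [rx, ry, rz, dx, dy, dz, gripper, rx, ry, rz, dx, dy, dz, gripper, ...]. A call has 1 to 10 rows; each row is the pose to reach, as a shift and turn from the pose commanded when the call began, along the tool's axes at that moment; what a row does not reach only later rows make up. A row lasts 1/8 s, in which the tool goes at most 62.5 mm and 10.7 degrees, less where a joint would pass 70% of its speed; a pose out of reach is approached as far as the arm can. A call with a gripper value outside its range is refused whole. The fingers move at their own pace and stop on an object; "grip_force" is the grip in N (left out, the last holds). Time passes only in rows, so rows that repeat a pose let the fingers close. It gives the time, the measured TCP pose, the force and the opening at its end, in the units of the state.
- get_state(): the state, without advancing time (a new reading comes with each control period).
- read_camera(name): name is "scene" or "top"; returns a dict with "image" (480x640x3 uint8, red, green, blue), "fx", "fy", "cx", "cy" (pixels), "D" ([k1, k2, p1, p2, k3] as OpenCV has them; the pictures are not rectified), "rvec" (rotation vector, rad) and "tvec" (3), from world to camera coordinates, as OpenCV has them. Camera axes: x right, y down, z forward; pixel columns grow to the right and rows downward; lengths in mm; the calibration is good to about 2 mm. A picture is of the moment at which its call begins. There is no depth.
- close_job(): hands the job in, once; it reports no verdict.
The state is a dict: "time_s": time; "q": joint angles; "joint_velocities": joint speeds; "effort": joint torques, N m; "ee_pos": TCP position; "ee_rot": TCP orientation; "force": force on the tool from outside, world axes, zero at the start; "ft_torque": the same for the moment, N m; "gripper_width": finger opening in mm.
Only numpy, scipy, OpenCV 4.12 (cv2) and the standard library are available. Lean on these libraries where they do the work, as an engineer would, in place of code of your own. Each camera call takes 0.05 s, during which the arm holds its last target. There are 200 camera calls.

## Working session

There is one attempt and no reset: what is moved stays moved. The work goes in short steps, Python scripts to look and compute and a tool call to move; the robot and the scene stay as the last step left them, time stands still between calls to the robot, and variables do not carry over. Pictures are saved under pics/ and viewed, about 8 in all and at most 12, crops included, and the job is handed in when it is done.

Besides the shell and the picture viewer there is one more tool, called by a JSON object that holds its "name" and its "arguments", one argument or row to a line. arm_command: Moves the arm, as the interface text tells. Its arguments: {"type":"object","properties":{"series":{"type":"array"},"grip_force":{"type":"number"}},"required":["series"]}

```bash
mkdir -p pics; cat > h.py <<'E'
from bench import *
import numpy as np, cv2
def snap(name,fn=None):
    c=read_camera(name)
    if fn: cv2.imwrite('pics/'+fn,c['image'][:,:,::-1])
    return c
def K(c): return np.array([[c['fx'],0,c['cx']],[0,c['fy'],c['cy']],[0,0,1.]])
def ray(c,uv,z):
    p=cv2.undistortPoints(np.array(uv,float).reshape(-1,1,2),K(c),np.array(c['D'],float)).reshape(-1,2)
    R=cv2.Rodrigues(np.array(c['rvec'],float))[0];t=np.array(c['tvec'],float).ravel()
    o=-R.T@t; d=np.c_[p,np.ones(len(p))]@R
    return o+d*((np.broadcast_to(z,len(p))-o[2])/d[:,2])[:,None]
def proj(c,P):
    return cv2.projectPoints(np.array(P,float).reshape(-1,1,3),np.array(c['rvec'],float),np.array(c['tvec'],float),K(c),np.array(c['D'],float))[0].reshape(-1,2)
E
python3 - <<'E'
from h import *
for n in('scene','top'):
    c=snap(n,n+'0.png'); R=cv2.Rodrigues(np.array(c['rvec'],float))[0]; print(n,-R.T@np.array(c['tvec']).ravel(),c['fx'],c['D'])
s=get_state();print(s['time_s'],s['ee_pos'],s['ee_rot'],s['gripper_width'],s['force'])
E
```

```text
scene [1172.28061636 -478.03464759  575.49507875] 463.560002541471 [-0.00553697  0.          0.          0.          0.        ]
top [ 454.54223534 -187.41158504 1107.30309731] 600.056688315931 [-0.02933781  0.          0.          0.          0.        ]
0.1 [ 218.69042461 -584.91436185  221.54795806] [-2.32686922e-04 -1.77855044e-01  9.84056192e-01  9.69905504e-04] 87.28835166326651 [-0.52245485  0.0213094   0.22525513]
```

View pics/scene0.png

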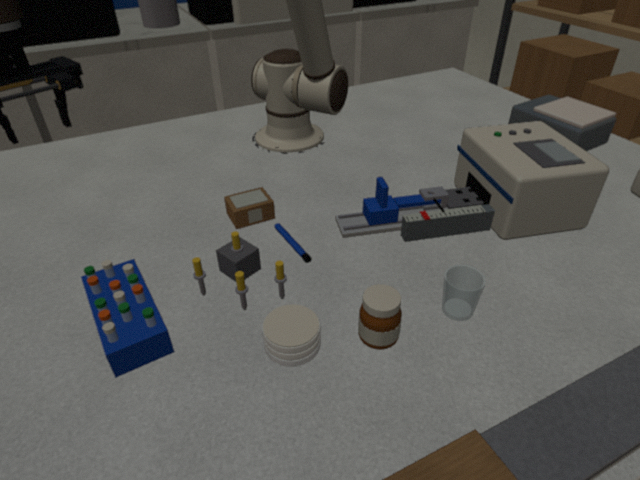

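View pics/top0.png

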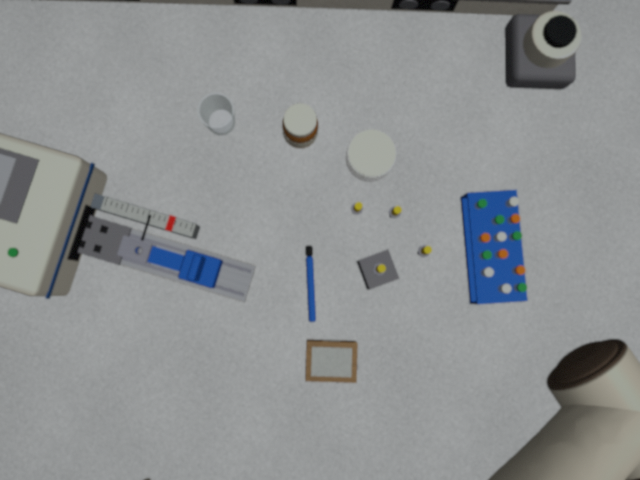

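Four yellow-headed pins are visible. One is in the grey block (scene 236,240; top 381,269). The other three stand free (top 358,207; 397,211; 427,250). The description fits the one in the block, but I'll check base distances and view enlarged crops.

```bash
python3 - <<'E'
from h import *
c=snap('top');s=snap('scene')
print('base px',proj(c,[0,0,0]))
for z in(86,81,50): 
    for n,P in zip('abcd',ray(c,[(381,269),(358,207),(397,211),(427,250)],z)): print(z,n,P.round(),np.hypot(*P[:2]).round())
im=c['image'][:,:,::-1]; i2=s['image'][:,:,::-1]
a=cv2.resize(im[190:310,70:270],(800,480),interpolation=cv2.INTER_CUBIC)
b=cv2.resize(im[190:310,340:440],(400,480),interpolation=cv2.INTER_CUBIC)
d=cv2.resize(i2[160:320,170:330],(400,400),interpolation=cv2.INTER_CUBIC)
e=cv2.resize(i2[160:260,330:510],(800,444),interpolation=cv2.INTER_CUBIC)
cv2.imwrite('pics/c1.png',a)
cv2.imwrite('pics/c2.png',np.hstack([cv2.resize(b,(333,400)),d])); cv2.imwrite('pics/c3.png',e)
E
```

```text
base px [[188.43861969 547.50353836]]
86 a [ 501. -321.   86.] 595.0
86 b [ 606. -279.   86.] 667.0
86 c [ 601. -347.   86.] 694.0
86 d [ 535. -399.   86.] 668.0
81 a [ 501. -322.   81.] 595.0
81 b [ 607. -280.   81.] 668.0
81 c [ 602. -348.   81.] 695.0
81 d [ 536. -400.   81.] 669.0
50 a [ 502. -326.   50.] 599.0
50 b [ 611. -283.   50.] 674.0
50 c [ 606. -352.   50.] 701.0
50 d [ 538. -407.   50.] 675.0
```

View pics/c1.png

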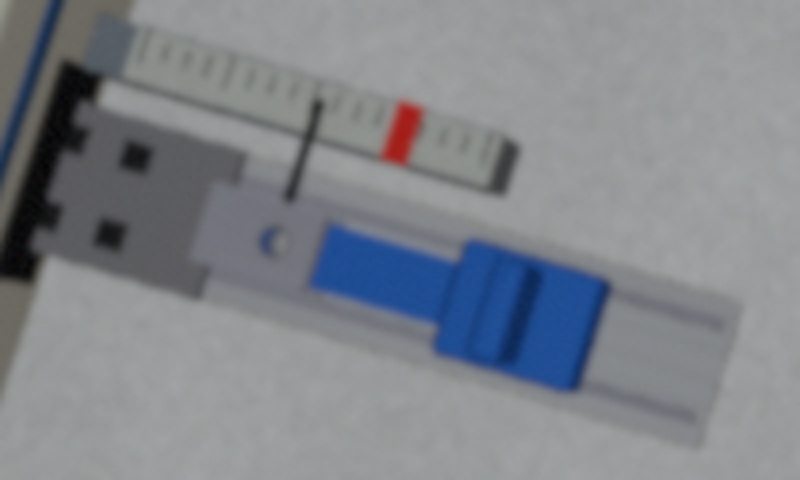

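View pics/c2.png

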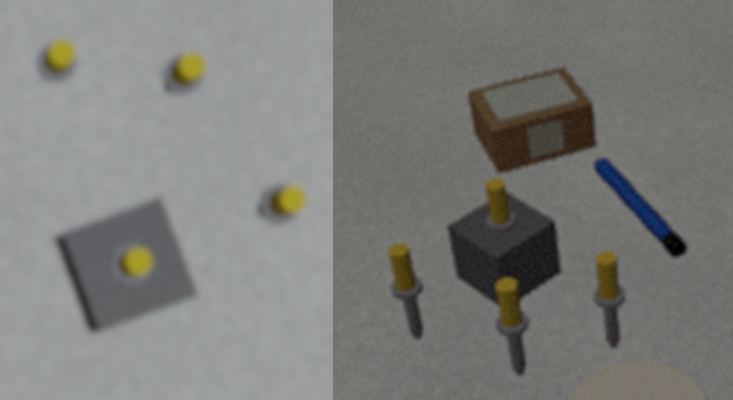

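View pics/c3.png

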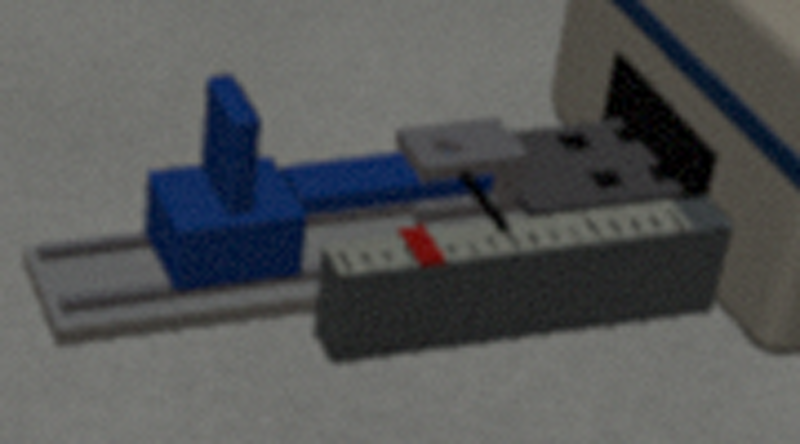

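The pin in the grey block (top 381,269) is 595 mm from the base, and the three free-standing ones are 668 mm or more, so it is the one meant. The crops also show the fork hole (top ≈138,250), the pointer tip (≈149.5,216), the red band (≈170.5,223) and the blade top (≈194,267). Next I'll fit the reader pose and triangulate the pin.

```bash
python3 - <<'E'
from h import *
from scipy.optimize import least_squares
c=snap('top');s=snap('scene')
f=lambda p:[((p[0]+.5)/4-.5+70),((p[1]+.5)/4-.5+190)]
g=lambda p:[((p[0]+.5)/4.444-.5+330),((p[1]+.5)/4.444-.5+160)]
# colour blobs
for n,cam in(('top',c),('scene',s)):
    hsv=cv2.cvtColor(cam['image'],cv2.COLOR_RGB2HSV)
    for nm,lo,hi in(('yel',(18,120,70),(35,255,255)),('red',(172,120,80),(180,255,255)),('red0',(0,150,80),(6,255,255))):
        k,_,st,ce=cv2.connectedComponentsWithStats(cv2.inRange(hsv,lo,hi))
        print(n,nm,[(ce[i].round(1).tolist(),int(st[i,4]),st[i,:4].tolist()) for i in range(1,k) if st[i,4]>8])
# model points: (camera, pixel, local(x,y,z)); B = band x, E = ledge end x
B='B';E='E';T='T'
obs=[('t',f((274,241)),(0,0,64)),('s',g((448,146)),(0,0,64)),
('t',f((403,132)),(B,-62,51)),('s',g((422,246)),(B,-62,51)),
('t',f((500,193)),(E,-49,50)),('t',f((519,143)),(E,-75,50)),('s',g((321,250)),(E,-49,50)),('s',g((338,278)),(E,-75,50)),
('t',f((472,241)),(-78,-27,53)),('t',f((607,277)),(-142,-27,53)),('t',f((575,390)),(-142,27,53)),('s',g((150,178)),(-142,27,53)),('s',g((178,225)),(-142,-27,53)),('s',g((303,208)),(-78,-27,53)),
('s',g((210,78)),(-117,22,104)),('s',g((233,77)),(-103,22,104)),('s',g((258,120)),(-103,-22,104)),
('t',f((319,103)),('P',-66,56)),('s',g((505,232)),('P',-66,56))]
def res(v,which='ts',raw=False):
    x,y,a,b,e,p=v;d=dict(B=b,E=e,P=p);r=[]
    for cam,px,L in obs:
        if cam not in which: continue
        lx=d.get(L[0],L[0]);
        W=(x+np.cos(a)*lx-np.sin(a)*L[1],y+np.sin(a)*lx+np.cos(a)*L[1],L[2])
        r.append(proj(c if cam=='t' else s,W)[0]-px)
    return np.array(r) if raw else np.ravel(r)
P0=ray(c,[f((274,241))],64)[0]; print('hole top',P0,'scene',ray(s,[g((448,146))],64)[0])
P1=ray(c,[f((500,300))],100)[0]; a0=np.arctan2(*(P0-P1)[1::-1])
for w in('ts','t','s'):
    r=least_squares(res,[P0[0],P0[1],a0,-45,-110,0],args=(w,),loss='soft_l1',x_scale=[10,10,.1,10,10,10]); print(w,r.x.round(3))
    print(res(r.x,w,True).round(1).tolist())
E
```

```text
top yel [([357.8, 206.4], 48, [354, 203, 8, 8]), ([396.3, 210.3], 53, [392, 207, 9, 8]), ([426.1, 249.9], 52, [422, 247, 9, 7]), ([380.8, 268.1], 51, [377, 265, 9, 7])]
top red []
top red0 [([170.2, 223.1], 70, [166, 217, 9, 14])]
scene yel [([234.8, 239.8], 92, [232, 232, 7, 18]), ([196.4, 265.9], 95, [193, 258, 8, 18]), ([278.9, 269.3], 105, [276, 261, 7, 19]), ([239.2, 279.3], 124, [235, 271, 9, 20])]
scene red []
scene red0 [([424.6, 214.8], 42, [420, 211, 10, 8])]
hole top [522.03993703  99.70622747  64.        ] scene [526.28608188  96.87922437  64.        ]
ts [521.925  99.476   1.322 -36.449 -84.397   1.633]
[[0.1, 0.1], [-0.3, -1.3], [0.1, -0.1], [0.0, -0.4], [-0.3, -0.8], [-0.8, -2.3], [-2.2, -1.3], [-1.4, -0.4], [-0.8, -2.0], [0.3, -0.9], [-0.6, 0.5], [-1.8, -2.4], [-0.6, 0.8], [1.2, 0.7], [-1.9, -1.3], [-0.5, -1.8], [0.9, -0.9], [0.5, -1.2], [0.2, -0.6]]
t [520.52   99.084   1.321 -35.698 -85.269   2.663]
[[0.3, 0.9], [-0.2, 0.6], [0.3, 0.2], [-0.1, -1.4], [-0.6, -1.2], [0.5, -0.1], [-0.4, 1.3], [0.1, -0.6]]
s [ 5.25166e+02  9.85330e+01  1.31700e+00 -3.72040e+01 -8.13130e+01
  2.26000e-01]
[[0.3, -0.4], [0.1, 0.6], [-0.4, -0.7], [0.3, 0.3], [-1.4, -1.7], [-0.3, 1.5], [1.6, 1.5], [-1.5, -0.6], [-0.1, -1.2], [1.2, -0.1], [0.0, 0.4]]
```

```bash
cat >> h.py <<'E'
from scipy.spatial.transform import Rotation as Ro
def goto(P,jaw_deg,st=None):
    """tool-axis shift & turn from measured pose to TCP P, pointing down, jaws along jaw_deg (mod 180)"""
    st=st or get_state(); q=np.array(st['ee_rot'],float); R=Ro.from_quat(q[[1,2,3,0]])
    a=np.radians(jaw_deg); best=None
    for k in(0,np.pi):
        y=np.array([np.cos(a+k),np.sin(a+k),0]); z=np.array([0,0,-1.]); M=np.c_[np.cross(y,z),y,z]
        rv=(R.inv()*Ro.from_matrix(M)).as_rotvec()
        if best is None or np.linalg.norm(rv)<np.linalg.norm(best): best=rv
    print('turn',best.round(3),'shift',R.inv().apply(np.array(P)-st['ee_pos']).round(1),'w',round(st['gripper_width'],1),'ee',np.round(st['ee_pos'],1),'F',np.round(st['force'],1),'t',round(st['time_s'],2))
E
python3 - <<'E'
from h import *
c=snap('top');s=snap('scene')
print(ray(c,[(380.8,268.1)],84), ray(s,[(234.8,239.8)],70))
goto([501,-322,130],165.7)
goto([501,-322,130],165.7)
E
```

```text
[[ 502.1748264  -320.90247882   84.        ]] [[ 502.45903534 -322.8234879    70.        ]]
turn [ 0.     0.    -0.963] shift [-356.5  147.8   92.4] w 86.8 ee [ 218.9 -585.3  222.4] F [ 0.5  0.3 -0.2] t 0.4
turn [ 0.     0.    -0.963] shift [-356.5  147.8   92.4] w 86.8 ee [ 218.9 -585.3  222.4] F [ 0.5  0.3 -0.2] t 0.4
```

{"name": "arm_command", "arguments": {
  "series": [0, 0, -0.18, -60, 25, 5, 0, 0, 0, -0.36, -119, 49, 15, 0, 0, 0, -0.54, -178, 73, 30, 0, 0, 0, -0.72, -238, 98, 50, 0, 0, 0, -0.9, -298, 123, 70, 0, 0, 0, -0.963, -340, 140, 85, 0, 0, 0, -0.963, -357.5, 147.5, 92, 0, 0, 0, -0.963, -357.5, 147.5, 92, 0, 0, 0, -0.963, -357.5, 147.5, 92, 0],
  "grip_force": 25
}}

```text
time_s: 1.52
ee_pos: [501.6, -322.8, 131.0]
ee_rot: [0.0, -0.613, 0.79, -0.0]
force: [-1.2, -0.1, 0.3]
gripper_width: 43.5
```

```bash
python3 - <<'E'
from h import *
c=snap('top');s=snap('scene','s1.png')
goto([502.3,-322,56],165.7)
a=cv2.resize(s['image'][150:310,150:320,::-1],(637,600),interpolation=cv2.INTER_CUBIC);cv2.imwrite('pics/s1c.png',a)
E
```

```text
turn [-0.001 -0.    -0.002] shift [-1.4 -0.5 75.3] w 43.9 ee [ 501.4 -323.2  131.3] F [ 0.4 -0.2  1.4] t 1.62
```

View pics/s1c.png

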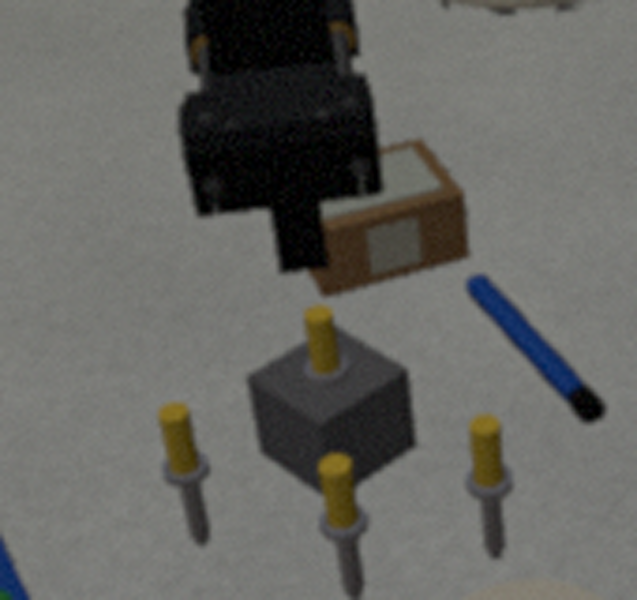

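```bash
python3 - <<'E'
from h import *
s=snap('scene')
print(proj(s,[[527,-329.5,131],[530,-330,131],[502,-322,131],[502.3,-322,86],[502.3,-322,53]]))
goto([502.3,-322,56],165.7)
E
```

```text
[[231.14368059 219.91356598]
 [231.40936001 220.89370837]
 [230.84429304 211.47096532]
 [234.11443325 232.50397213]
 [236.34405279 247.01625778]]
turn [-0.001 -0.    -0.002] shift [-1.4 -0.5 75.2] w 43.3 ee [ 501.4 -323.2  131.2] F [ 0.2 -0.2 -0.3] t 1.68
```

{"name": "arm_command", "arguments": {
  "series": [0, 0, 0, -1, 0, 35, 0, 0, 0, 0, -1, 0, 60, 0, 0, 0, 0, -1, 0, 74, 0, 0, 0, 0, -1, 0, 74, 0, 0, 0, 0, -1, 0, 74, -1, 0, 0, 0, -1, 0, 74, -1, 0, 0, 0, -1, 0, 74, -1, 0, 0, 0, -1, 0, 74, -1, 0, 0, 0, -1, 0, 74, -1, 0, 0, 0, -1, 0, 74, -1],
  "grip_force": 25
}}

```text
time_s: 2.92
ee_pos: [502.6, -321.1, 57.0]
ee_rot: [0.0, -0.614, 0.79, -0.0]
force: [-0.0, 0.3, 3.9]
gripper_width: 13.2
```

{"name": "arm_command", "arguments": {
  "series": [0, 0, 0, 0, 0, -10, -1, 0, 0, 0, 0, 0, -30, -1, 0, 0, 0, 0, 0, -60, -1, 0, 0, 0, 0, 0, -95, -1, 0, 0, 0, 0, 0, -122, -1, 0, 0, 0, 0, 0, -122, -1, 0, 0, 0, 0, 0, -122, -1]
}}

```text
time_s: 3.8
ee_pos: [501.6, -320.6, 177.6]
ee_rot: [-0.0, -0.613, 0.79, 0.001]
force: [-0.2, 0.9, -0.2]
gripper_width: 13.3
```

```bash
python3 - <<'E'
from h import *
import time
z=[]
c=snap('top')
for i in range(3): read_camera('top'); z.append(get_state()['ee_pos'])
print(np.round(z,1)); goto([522.5,99,185],165.7)
E
```

```text
[[ 501.5 -320.7  177. ]
 [ 501.6 -320.8  177.1]
 [ 501.8 -320.9  177.3]]
turn [ 0.002  0.    -0.001] shift [-411.9   83.9   -7.4] w 13.3 ee [ 501.8 -320.9  177.3] F [ 0.  -0.1 -1.6] t 4.0
```

{"name": "arm_command", "arguments": {
  "series": [0, 0, 0, -30, 6, -3, -1, 0, 0, 0, -85, 17, -7, -1, 0, 0, 0, -140, 28, -7, -1, 0, 0, 0, -195, 40, -7, -1, 0, 0, 0, -250, 51, -7, -1, 0, 0, 0, -305, 62, -7, -1, 0, 0, 0, -360, 73, -7, -1, 0, 0, 0, -395, 81, -7, -1, 0, 0, 0, -412, 84, -7, -1, 0, 0, 0, -412, 84, -7, -1]
}}

```text
time_s: 5.25
ee_pos: [522.8, 99.5, 185.0]
ee_rot: [-0.001, -0.614, 0.789, 0.0]
force: [0.3, -1.1, -0.3]
gripper_width: 13.4
```

```bash
python3 - <<'E'
from h import *
goto([522.5,99,135],165.7)
E
```

```text
turn [ 0.001 -0.001  0.001] shift [ 0.5  0.1 50. ] w 13.4 ee [522.8  99.5 185. ] F [ 0.3 -1.1 -0.3] t 5.25
```

{"name": "arm_command", "arguments": {
  "series": [0, 0, 0, 0, 0, 20, -1, 0, 0, 0, 0, 0, 45, -1, 0, 0, 0, 0, 0, 60, -1, 0, 0, 0, 0, 0, 60, -1, 0, 0, 0, 0, 0, 60, -1]
}}

```text
time_s: 5.88
ee_pos: [523.6, 98.8, 126.4]
ee_rot: [0.001, -0.613, 0.79, -0.0]
force: [0.2, -0.2, 0.1]
gripper_width: 13.6
```

```bash
python3 - <<'E'
from h import *
c=snap('top','t2.png');s=snap('scene','s2.png')
goto([522.5,99,71],165.7)
ee=np.array(get_state()['ee_pos'])
print('foot px scene',proj(s,ee-[0,0,51]),'hole',proj(s,[522.5,99,64]))
a=cv2.resize(s['image'][140:230,390:510,::-1],(800,600),interpolation=cv2.INTER_CUBIC);cv2.imwrite('pics/s2c.png',a)
E
```

```text
turn [-0.002  0.001 -0.   ] shift [ 0.3  1.1 55.5] w 13.2 ee [523.6  99.  126.5] F [-0.6  0.1 -0.4] t 5.97
foot px scene [[431.17328309 186.88339047]] hole [[430.12928677 191.38953309]]
```

View pics/s2c.png

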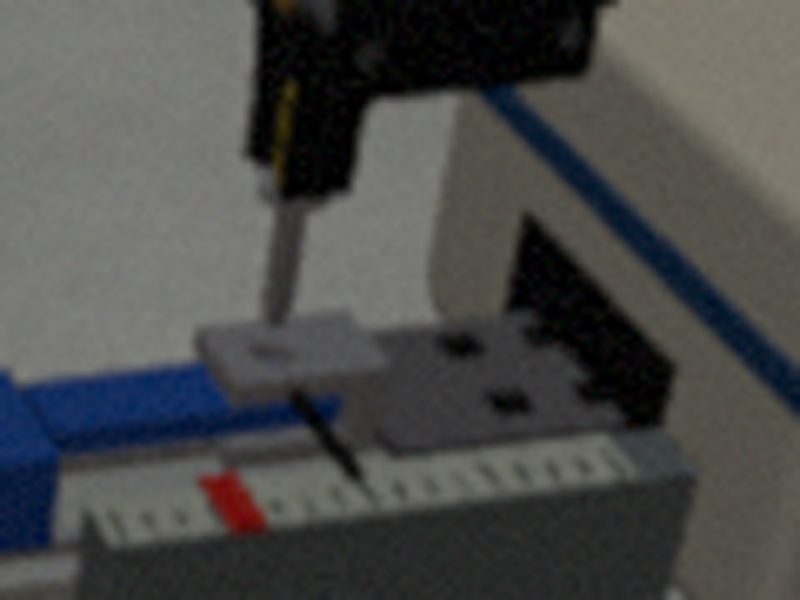

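{"name": "arm_command", "arguments": {
  "series": [0, 0, 0, 0, 0.7, 5, -1, 0, 0, 0, 0, 0.7, 9, -1, 0, 0, 0, 0, 0.7, 12, -1, 0, 0, 0, 0, 0.7, 15, -1, 0, 0, 0, 0, 0.7, 17, -1, 0, 0, 0, 0, 0.7, 17, -1]
}}

```text
time_s: 6.72
ee_pos: [522.4, 99.4, 108.4]
ee_rot: [0.0, -0.613, 0.79, 0.0]
force: [0.2, 1.8, -1.7]
gripper_width: 13.3
```

{"name": "arm_command", "arguments": {
  "series": [0, 0, 0, 0, 0, 3, -1, 0, 0, 0, 0, 0, 6, -1, 0, 0, 0, 0, 0, 9, -1, 0, 0, 0, 0, 0, 9, -1, 0, 0, 0, 0, 0, 9, -1]
}}

```text
time_s: 7.35
ee_pos: [522.3, 99.2, 99.3]
ee_rot: [0.0, -0.613, 0.79, 0.0]
force: [0.2, 2.4, -1.6]
gripper_width: 13.2
```

{"name": "arm_command", "arguments": {
  "series": [0, 0, 0, -0.8, 0, 0, -1, 0, 0, 0, -0.8, 0, 3, -1, 0, 0, 0, -0.8, 0, 6, -1, 0, 0, 0, -0.8, 0, 9, -1, 0, 0, 0, -0.8, 0, 12, -1, 0, 0, 0, -0.8, 0, 12, -1]
}}

```text
time_s: 8.1
ee_pos: [522.3, 99.8, 87.1]
ee_rot: [-0.0, -0.613, 0.79, 0.0]
force: [0.4, 1.6, -1.8]
gripper_width: 13.1
```

{"name": "arm_command", "arguments": {
  "series": [0, 0, 0, -0.4, 0, 4, -1, 0, 0, 0, -0.4, 0, 8, -1, 0, 0, 0, -0.4, 0, 12, -1, 0, 0, 0, -0.4, 0, 14, -1, 0, 0, 0, -0.4, 0, 15, -1, 0, 0, 0, -0.4, 0, 16, -1, 0, 0, 0, -0.4, 0, 16, -1]
}}

```text
time_s: 8.98
ee_pos: [522.5, 100.2, 71.5]
ee_rot: [-0.0, -0.613, 0.79, 0.0]
force: [0.7, 0.9, -0.3]
gripper_width: 13.0
```

Now I'll push down gently until there is a seating force.

{"name": "arm_command", "arguments": {
  "series": [0, 0, 0, 0, 0, 1, -1, 0, 0, 0, 0, 0, 2, -1, 0, 0, 0, 0, 0, 2, -1]
}}

```text
time_s: 9.35
ee_pos: [522.5, 100.3, 70.9]
ee_rot: [0.0, -0.614, 0.79, -0.0]
force: [-2.6, 1.0, 8.2]
gripper_width: 13.2
```

{"name": "arm_command", "arguments": {
  "series": [0, 0, 0, 0, 0, 1, -1, 0, 0, 0, 0, 0, 1.5, -1, 0, 0, 0, 0, 0, 1.5, -1]
}}

```text
time_s: 9.72
ee_pos: [522.6, 100.3, 70.8]
ee_rot: [0.0, -0.614, 0.789, -0.0]
force: [-6.3, 1.6, 15.9]
gripper_width: 13.3
```

```bash
python3 - <<'E'
from h import *
s=snap('scene','s3.png');goto([522.5,99,71],165.7)
a=cv2.resize(s['image'][140:230,390:510,::-1],(800,600),interpolation=cv2.INTER_CUBIC);cv2.imwrite('pics/s3c.png',a)
E
```

```text
turn [-0.001 -0.     0.001] shift [ 1.3 -0.2 -0.2] w 13.3 ee [522.6 100.3  70.8] F [-6.1  1.4 16.2] t 9.78
```

View pics/s3c.png

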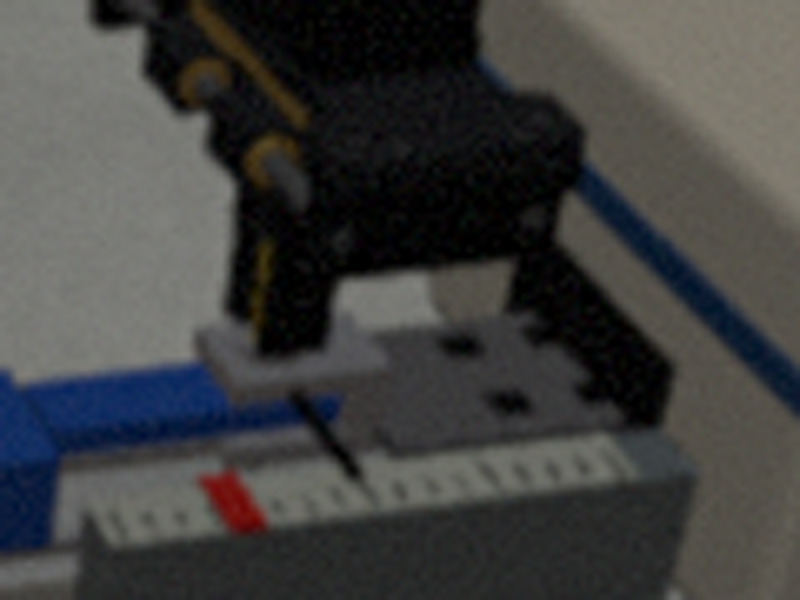

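{"name": "arm_command", "arguments": {
  "series": [0, 0, 0, 0, 0, -1, -1, 0, 0, 0, 0, 0, -1, -0.2, 0, 0, 0, 0, 0, -1, -0.2, 0, 0, 0, 0, 0, -1, -0.2, 0, 0, 0, 0, 0, -1, -0.2, 0, 0, 0, 0, 0, -20, -0.2, 0, 0, 0, 0, 0, -60, -0.2, 0, 0, 0, 0, 0, -85, -0.2, 0, 0, 0, 0, 0, -85, -0.2]
}}

```text
time_s: 10.9
ee_pos: [523.7, 100.8, 155.0]
ee_rot: [0.002, -0.614, 0.79, -0.001]
force: [-0.9, 0.6, -1.1]
gripper_width: 34.9
```

```bash
python3 - <<'E'
from h import *
c=snap('top','t4.png');s=snap('scene','s4.png')
goto([495.3,-6.8,150],75.7)
a=cv2.resize(s['image'][150:230,350:510,::-1],(800,400),interpolation=cv2.INTER_CUBIC);cv2.imwrite('pics/s4c.png',a)
E
```

```text
turn [ 1.00e-03 -1.00e-03  1.57e+00] shift [110.1  -0.7   2.4] w 34.9 ee [521.9 100.1 152.4] F [ 0.7  0.4 -0.7] t 11.0
```

View pics/s4c.png

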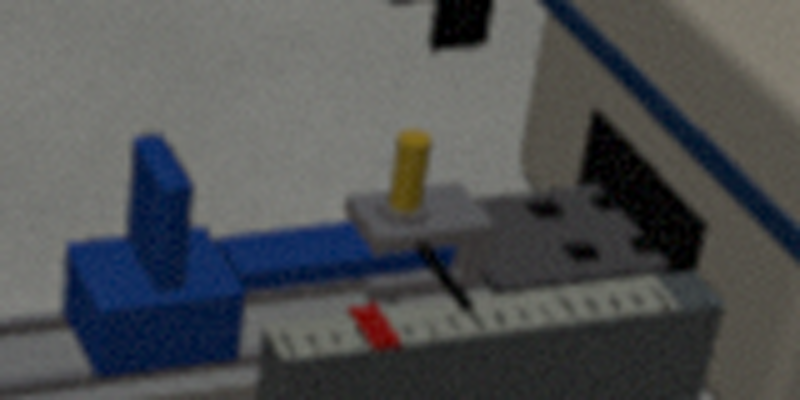

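The picture shows the pin standing in the fork (crop 405,210) with its collar flush on the upper plate. Next is the handle.

{"name": "arm_command", "arguments": {
  "series": [0, 0, 0.18, 12, 0, 0, 0.1, 0, 0, 0.36, 24, 0, 0, 0.1, 0, 0, 0.54, 36, 0, 0, 0.1, 0, 0, 0.72, 48, 0, 0, 0.1, 0, 0, 0.9, 62, 0, 0, 0.1, 0, 0, 1.08, 76, 0, 0, 0.1, 0, 0, 1.26, 92, 0, 0, 0.1, 0, 0, 1.44, 104, 0, 0, 0.1, 0, 0, 1.57, 110, 0, 0, 0.1, 0, 0, 1.57, 110, 0, 0, 0.1]
}}

```text
time_s: 12.25
ee_pos: [494.4, -6.8, 151.6]
ee_rot: [-0.001, 0.124, 0.992, -0.001]
force: [0.5, 0.3, -0.0]
gripper_width: 47.6
```

```bash
python3 - <<'E'
from h import *
goto([495.3,-6.8,71],75.7)
E
```

```text
turn [-0.001 -0.003  0.001] shift [-1.1  0.4 80.6] w 47.6 ee [494.4  -6.8 151.6] F [ 0.5  0.3 -0. ] t 12.25
```

{"name": "arm_command", "arguments": {
  "series": [0, 0, 0, -0.6, 0, 30, 0.1, 0, 0, 0, -0.6, 0, 55, 0.1, 0, 0, 0, -0.6, 0, 72, 0.1, 0, 0, 0, -0.6, 0, 80, 0.1, 0, 0, 0, -0.6, 0, 80, -1, 0, 0, 0, -0.6, 0, 80, -1, 0, 0, 0, -0.6, 0, 80, -1, 0, 0, 0, -0.6, 0, 80, -1, 0, 0, 0, -0.6, 0, 80, -1, 0, 0, 0, -0.6, 0, 80, -1],
  "grip_force": 45
}}

```text
time_s: 13.5
ee_pos: [496.2, -6.3, 73.5]
ee_rot: [0.0, 0.125, 0.992, 0.0]
force: [-1.1, 1.2, 2.8]
gripper_width: 13.6
```

```bash
python3 - <<'E'
from h import *
goto([495.3-.247*38,-6.8-.969*38,71],75.7)
E
```

```text
turn [ 0.001  0.001 -0.   ] shift [  0.8 -38.7   2.5] w 13.6 ee [496.2  -6.3  73.5] F [-1.1  1.2  2.8] t 13.5
```

{"name": "arm_command", "arguments": {
  "series": [0, 0, 0, 0, -3, 0, -1, 0, 0, 0, 0, -7, 0, -1, 0, 0, 0, 0, -12, 0, -1, 0, 0, 0, 0, -18, 0, -1, 0, 0, 0, 0, -24, 0, -1, 0, 0, 0, 0, -29, 0, -1, 0, 0, 0, 0, -33, 0, -1, 0, 0, 0, 0, -35, 0, -1, 0, 0, 0, 0, -35, 0, -1, 0, 0, 0, 0, -35, 0, -1]
}}

```text
time_s: 14.75
ee_pos: [487.5, -39.2, 73.5]
ee_rot: [0.0, 0.124, 0.992, 0.001]
force: [-3.3, 8.8, 6.3]
gripper_width: 14.0
```

```bash
python3 - <<'E'
from h import *
c=snap('top','t5.png');s=snap('scene','s5.png')
goto([495.3-.247*38,-6.8-.969*38,71],75.7)
t=cv2.resize(c['image'][185:285,90:250,::-1],(800,500),interpolation=cv2.INTER_CUBIC)[:300]
a=cv2.resize(s['image'][180:240,350:510,::-1],(800,300),interpolation=cv2.INTER_CUBIC)
cv2.imwrite('pics/c5.png',np.vstack([t,a]))
E
```

```text
turn [0.002 0.001 0.   ] shift [ 0.4 -4.7  2.5] w 13.6 ee [487.5 -39.2  73.5] F [-2.7  8.9  5.8] t 14.85
```

View pics/c5.png

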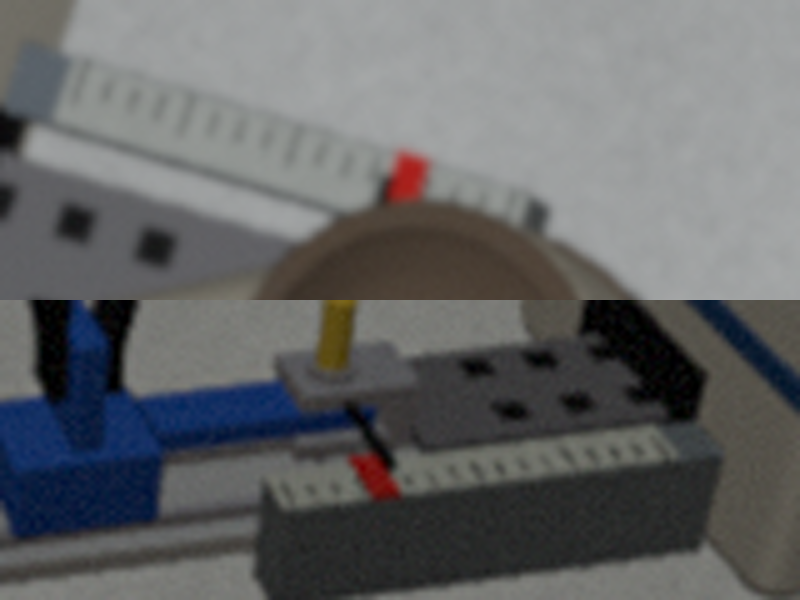

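```bash
python3 - <<'E'
from h import *
c=snap('top');s=snap('scene')
a=1.321;ux=np.array([np.cos(a),np.sin(a),0]);uy=np.array([-np.sin(a),np.cos(a),0]);O=np.array([522.3,99.8,0])
for nm,cam,tip,band in(('s',s,(427.2,212.0),(424.6,214.8)),('t',c,(166.6,222.6),(170.2,223.1))):
    for n,p,z in(('tip',tip,56),('band',band,50.5)):
        P=ray(cam,[p],z)[0]-O; print(nm,n,'x',(P@ux).round(1),'y',(P@uy).round(1))
for nm,cam in(('s',s),('t',c)):
  for b,y in ((0,-62),):
    pass
for p in((475/5+350-.4,308/5+150-.4),): P=ray(s,[p],56)[0]-O; print('home tip scene',(P@ux).round(1),(P@uy).round(1))
E
```

```text
s tip x -31.6 y -61.0
s band x -36.7 y -61.8
t tip x -31.6 y -59.5
t band x -36.6 y -60.7
home tip scene 3.5 -66.3
```

{"name": "arm_command", "arguments": {
  "series": [0, 0, 0, 0, -1.5, 0, -1, 0, 0, 0, 0, -3, 0, -1, 0, 0, 0, 0, -4.5, 0, -1, 0, 0, 0, 0, -5.5, 0, -1, 0, 0, 0, 0, -5.5, 0, -1, 0, 0, 0, 0, -5.5, 0, -1, 0, 0, 0, 0, -5.5, 0, -1]
}}

```text
time_s: 15.82
ee_pos: [486.2, -44.1, 73.5]
ee_rot: [0.0, 0.124, 0.992, 0.001]
force: [-2.5, 10.7, 5.8]
gripper_width: 13.5
```

```bash
python3 - <<'E'
from h import *
c=snap('top','t6.png');s=snap('scene','s6.png')
goto([495.3-.247*38,-6.8-.969*38,71],75.7)
t=cv2.resize(c['image'][205:245,130:210,::-1],(600,300),interpolation=cv2.INTER_CUBIC)
a=cv2.resize(s['image'][185:225,390:470,::-1],(600,300),interpolation=cv2.INTER_CUBIC)
cv2.imwrite('pics/c6.png',np.vstack([t,a]))
E
```

```text
turn [0.003 0.001 0.   ] shift [0.4 0.5 2.5] w 13.5 ee [486.1 -44.2  73.5] F [-2.8 10.3  6.7] t 15.93
```

View pics/c6.png

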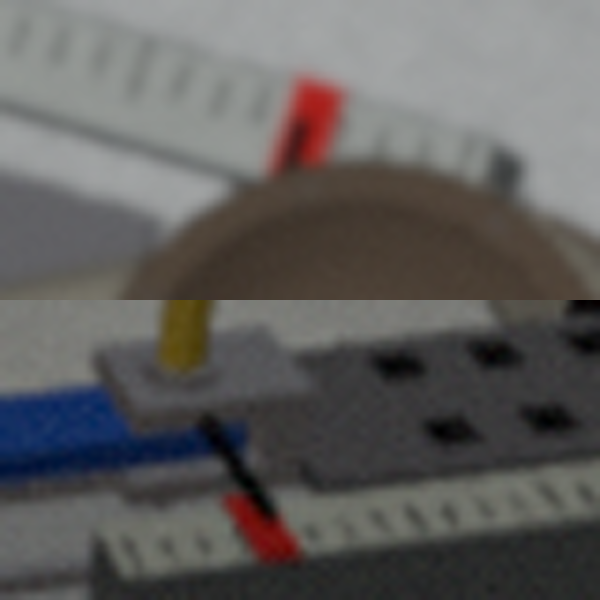

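The pointer tip is over the middle of the red band in both views once parallax is allowed for (top crop 303 vs 305; scene 271 vs 269). I'll hold for half a second, then hand in.

{"name": "arm_command", "arguments": {
  "series": [0, 0, 0, 0, 0, 0, -1, 0, 0, 0, 0, 0, 0, -1, 0, 0, 0, 0, 0, 0, -1, 0, 0, 0, 0, 0, 0, -1]
}}

```text
time_s: 16.42
ee_pos: [486.1, -44.1, 73.5]
ee_rot: [0.0, 0.124, 0.992, 0.001]
force: [-3.4, 9.5, 5.0]
gripper_width: 13.8
```

```bash
python3 - <<'E'
from h import *
s=get_state();print(s['time_s'],s['ee_pos'],s['force'],s['gripper_width']);print(close_job())
E
```

```text
16.425 [486.13930611 -44.14794606  73.49212601] [-3.4393459   9.54994688  5.01778612] 13.825889462566638
the job is handed in; nothing more can be done
None
```

I put the pin from the grey block (the one nearest the base, 595 mm away) through the fork and lug. Then I pulled the slide out by the blue handle and handed in at 16.4 s, still gripping it; the hand-in gives no verdict.

- **Pin:** it pressed home with about 16 N and no further travel, and the camera showed its collar flush on the fork.
- **Slide:** both cameras put the pointer within about 1 mm of the red band's middle, allowing for parallax. The arm was steady, with about 10 N of force on the tool against the spring.
- **Handle:** the fingers were closed on the 14 mm blade (13.8 mm measured) at a 45 N grip setting, well clear of the slide and pin.
- **Disagreement:** the two cameras differed by about 4–5 mm on the fork hole's position. I used a position between them, and the pin went in with only about 2 N of side force.
- **Not checked:** I didn't check the other items on the bench after the moves, though I planned the route to stay clear of them.

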